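# Take the combination padlock off the donation cash box

### The job

First swing the cash box's carry handle up off the padlock and right over to the far side until it clicks into its rear catch. Then turn the padlock's dial, click by click, until its red pointer rests in the notch at the green dot, and only then draw the lock straight back off the hooked hasp post, towards the box's front, so that the post pulls the shackle fully open. Lift the opened lock straight up and finish while still holding it, still and level with its shackle open, at least 12 cm above the box's lid; leave the handle in its catch and the other things on the table where they are.

Things in the scene. Friction and masses are not known exactly. Their poses are not given: they have to be found in the camera images.
- cash_box: Blue steel cash box, 246 (x) by 206 (y) by 85 mm high, fixed. Origin: centre of its underside; its -x is the front (robot) side. On the lid (z = 85 mm) is a steel hasp plate, top at z = 88 mm, with two cheeks 18 mm high, inner faces at y = +-28 mm, x = -72 to -12 mm; the padlock lies between them, so it cannot turn and slides only along the box's x.
- bail_hinge (a point): Middle of the carry handle's hinge line on the cash box, at box x = +50 mm, y = 0, z = 95 mm. The hinge line runs along the box's y axis; axes as the box's.
- bail (a joint): Carry handle angle (rad). 0 = folded forward over the padlock on its stop, 40 degrees above level; swings up and over to the box's +x side, ends at 1.745, 40 degrees above level there. 0.25 kg, falls either way from upright (0.873). From about 1.35 a sprung catch resists; pushing past its peak at 1.57 takes about 4 N at the bar, then it snaps to its end and stays. Seated: above 1.64.
- bail_bar (a point): Middle of the carry handle's black grip bar: round, 14 mm thick, 110 mm long, parallel to the hinge line and 105 mm from it; at the start 77.5 mm above the lid, over the padlock. Thin steel arms 75 mm to either side lead to the hinge. The point turns with the handle.
- padlock: Padlock, loose, about 0.4 kg, lying flat, dial up, on the hasp plate. Body 52 by 52 by 26 mm high, with a nose at +x 14 mm long, 12 high, 48 wide. Origin: centre of the underside of the square body, under the dial's axis; x along the shackle, away from the box's front. A green dot on its top at +x of the dial marks the opening notch; 11 black ticks the others.
- dial (a joint): Dial angle about the lock's z (rad), counterclockwise from above positive. 12 notches, 30 degrees (0.524) apart; a sprung ball clicks into each; a ridge takes up to 0.1 N m. At 0 the red pointer is at the green dot (+x of the lock) and the shackle is free; over 8 degrees off it is blocked. Starts two to four notches counterclockwise of the dot: turn it clockwise.
- dial_grip (a point): Top centre of the dial's upright grip bar, on the dial's axis, 51 mm above the lock's underside. Bar 34 mm long (point x), 12 mm wide (point y), 20 mm high, on a disc 37 mm across and 4 mm thick; red pointer stripe on the +x half of its top. Turns with the dial. The lock can be turned, pulled and carried by this bar.
- shackle (a joint): How far the shackle is drawn out of the lock (m): 0 = shut, 0.024 = fully open (its stop). Friction 2 N; it stays where it is left.
- shackle_crown (a point): Middle of the shackle's crown: 8 mm round bar along the lock's y, 61 mm ahead of the lock's origin when shut and 6 mm above its underside. The shackle is a U lying flat with a 20 mm wide opening, round the hasp post.
- hasp_post (a point): Top of the brass hasp post, 9 mm square, 22 mm high over the hasp plate, inside the shackle's U. Its hook juts 16 mm to the box's front over the shut lock's nose, so the lock lifts off only after it is drawn back. Drawn to the box's -x, the crown meets the post after 2 mm and the shackle is fully open after 26 mm; then the lock lifts straight up.
- tape_roll: Cardboard-brown roll of tape lying flat, 84 mm across, 24 mm high, left of the box. Leave it. Origin: centre of underside.
- stamp: Wooden hand stamp, 32 mm across, 60 mm high, right of the box. Leave it. Origin: centre of underside.
- ledger: Red account book, 216 by 154 by 21 mm. Leave it. Origin: centre of underside.
- brass_dish: Brass plate, 130 mm across, 25 mm high. Leave it. Origin: centre of underside.
- fruit_bowl: White bowl, 110 mm across, 55 mm high, holding an orange. Leave it. Origin: centre of underside.
- orange: Orange, 70 mm across, in the white bowl. Leave it.
- pen_cup: Blue cup, 74 mm across, 100 mm high. Leave it. Origin: centre of underside.
- stapler: Red stapler, 130 by 36 by 45 mm. Leave it. Origin: centre of underside.

How it is judged (in metres and radians):
On the way, in this order (a step that is already met when the one before it is completed fails the run):
1. the carry handle sits in its rear catch, lock still shut (value of joint bail above 1.64 rad and value of joint shackle below 0.006 m), for 0.2 s.
2. the dial's pointer rests in the notch at the green dot, lock still shut (all of step 1 and value of joint dial between -0.14 and 0.14 rad and z of padlock in the frame of cash_box below 0.098 m), for 0.2 s.
3. the shackle is pulled open against the hasp post, lock still lying on the box (value of joint shackle above 0.019 m and z of padlock in the frame of cash_box below 0.098 m and horizontal distance between shackle_crown and hasp_post below 0.025 m), for 0.1 s.
At the end, for the whole second after the job is handed in: The padlock is held by the fingers (over 1 N), 110 mm or more above the lid (underside above z = 195 mm), not touching the box, level within 0.35 rad, under 30 mm/s, shackle over 18 mm open; carry handle still in its rear catch (over 1.64 rad) (height (world z) of padlock above 0.195 m and value of joint shackle above 0.018 m and angle between padlock's own z axis and vertical below 0.35 rad and linear speed of padlock below 0.03 m/s and contact force between the fingers and padlock above 1 N and contact force between padlock and cash_box below 0.2 N and value of joint bail above 1.64 rad); the arm keeps its last pose, push and grip.
It fails at once if another thing on the table is moved more than 30 mm (distance of any of tape_roll, stamp, ledger, brass_dish, fruit_bowl, orange, pen_cup, stapler from where it was at the start of the episode above 0.03 m).
It also fails if it takes over 54 s, if anything falls off the work surface, if the arm or the gripper's body presses on something with over 40 N, if the wrist force passes 120 N, or if a joint passes its speed limit or range.

### The arm

A 6-joint arm with a two-finger parallel gripper is mounted at the origin on the work surface. World frame = base frame: x ahead of the robot, y to its left, z up, the work surface at z = 0. Lengths are in mm, angles in degrees, forces in N, time in s.
With the tool pointing down it reaches from about 350 to 850 mm from the base axis. Payload 8.1 kg.
Tool frame: the origin (TCP) lies midway between the tips of the shut fingers; the grasp point (between the pads) lies 19 mm behind it; z points along the fingers, y is the line along which they close (so a half turn about z gives the same grasp; the last joint's range is limited). The gripper opens to 85 mm and grips with 20 to 120 N. Pads are 22 mm wide; open, the fingers measure 114 mm over their backs; the gripper's body (76 mm by 85 mm) begins 54 mm behind the grasp point. The pads swing forward as they close: fully open they stand 13 mm farther back than shut.
Start: joints at [63.06, 7.471, 85.268, -0, 87.261, -4.893], TCP at [225.204, 556.137, 231.292] pointing down, gripper open.
Joint ranges: [-169.43, 169.43], [-51.17, 129.36], [1.28, 143.12], [-76.62, 256.62], [0, 156.53], [-152.29, 152.29]. Speed limits (degrees/s): [136.94, 136.94, 159.86, 180, 180, 180].

### API

Orientations are given as [roll, pitch, yaw] about the fixed x, y, z axes, in that order (R = Rz(yaw) Ry(pitch) Rx(roll)).
In Python, from bench import r gives the robot as it stands.
- The arm moves only by the tool apply_moves, never from a script. Its argument "steps" is a list of rows, each a list of 7 numbers: the opening, from -1 (shut) to 1 (fully open), then the shift along the tool's x, y, z in mm, then the turn, a rotation vector about the tool's x, y, z in units of 5 degrees (1.0 is 5 degrees). A call has exactly 8 rows; each row shifts and turns the commanded pose from where the row before left it, along the tool's axes as they then stand; what a row does not reach is not made up. A row lasts 1/10 s, in which the tool goes at most 50 mm and 8.59 degrees, less where a joint would pass 70% of its speed; a pose out of reach is approached as far as the arm can. A call is refused whole if a number of a shift passes 50 or a number of a turn 1, either way. A call with a gripper value outside its range is refused whole. The fingers move at their own pace and stop on an object; "squeeze" is the grip in N (left out, the last holds). Time passes only in rows, so rows that do not move let the fingers close, or fill a call up. It gives the time, the measured TCP pose, the force, the opening and the grip force at its end, in the units of the state.
- r.sense(): the state, without advancing time (a new reading comes with each control period).
- r.snapshot(name): name is "scene" or "top" or "wrist"; returns a dict with "color" (384x512x3 uint8, blue, green, red), "depth" (384x512 float32, mm along the optical axis (not along the pixel's ray), 0 where there is no reading), "mtx" (3x3 intrinsics, pixels), "T" (4x4, takes a point from camera to world coordinates); the wrist camera has in their place "hand_eye" (4x4, takes a point from camera to tool coordinates, whose origin is the TCP and whose axes are the flange's). Camera axes: x right, y down, z forward; pixel columns grow to the right and rows downward; lengths in mm; the calibration is good to about 2 mm. A picture is of the moment at which its call begins: read the wrist's pose just before it.
- r.hand_in(): hands the job in; it is judged then, once.
The state is a dict: "time": time; "joint_pos": joint angles; "qd": joint speeds; "joint_efforts": joint torques, N m; "tool_pos": TCP position; "tcp_rot": TCP orientation; "ft_force": force on the tool from outside, world axes, zero at the start; "wrist_torque": the same for the moment, N m; "finger_gap": finger opening in mm; "grip_force": force on a finger pad.
Only numpy, scipy, OpenCV 4.12 (cv2) and the standard library are available. Lean on these libraries where they do the work, as an engineer would, in place of code of your own. Each camera call takes 0.05 s, during which the arm holds its last target. There are 200 camera calls.

## Working session

There is one attempt and no reset: what is moved stays moved. The work goes in short steps, Python scripts to look and compute and a tool call to move; the robot and the scene stay as the last step left them, time stands still between calls to the robot, and variables do not carry over. Pictures are saved under pics/ and viewed, at most 10 in all, crops included, and the job is handed in when it is done.

Besides the shell and the picture viewer there is one more tool, called after "Call:" by a JSON object that holds its "method" and its "body", one argument or row to a line. apply_moves: Moves the arm, as the interface text tells. Its arguments: {"type":"object","properties":{"steps":{"type":"array"},"squeeze":{"type":"number"}},"required":["steps"]}

```bash
mkdir -p pics; ls; python3 - <<'E'
from bench import r
import cv2,numpy as np
print(r.sense())
a=r.snapshot("scene");b=r.snapshot("top")
np.savez("s0.npz",sc=a["color"],sd=a["depth"],sm=a["mtx"],sT=a["T"],tc=b["color"],td=b["depth"],tm=b["mtx"],tT=b["T"])
cv2.imwrite("pics/a.png",a["color"]);cv2.imwrite("pics/b.png",b["color"])
print(b["T"],b["mtx"],a["T"])
E
```

```text
pics
{'time': 0.0, 'joint_pos': array([ 6.30618614e+01,  7.51592249e+00,  8.53317342e+01, -5.16346782e-04,
        8.72623010e+01, -4.89378967e+00]), 'qd': array([-0.00881404, -0.01029426,  0.0903289 , -0.06863381,  0.09446313,
       -0.07938729]), 'joint_efforts': array([-1.27840744e-03, -5.69392884e+01, -5.00556529e+01, -4.00438466e-04,
        1.47504627e-02, -6.53979578e-05]), 'tool_pos': array([224.92269908, 555.62639326, 230.21243044]), 'tcp_rot': array([-1.79890399e+02, -8.86653807e-03,  1.57955668e+02]), 'ft_force': array([ 0.12198282, -0.17106192,  0.02526093]), 'wrist_torque': array([-0.05017704, -0.02130735,  0.01837409]), 'grip_force': 0.0, 'finger_gap': 85.66836573638115}
[[ 3.00637280e-02 -9.95653963e-01  8.81439595e-02  4.48223100e+02]
 [-9.99496215e-01 -2.90475594e-02  1.27889053e-02  6.34012537e+00]
 [-1.01729574e-02 -8.84840361e-02 -9.96025645e-01  1.20742309e+03]
 [ 0.00000000e+00  0.00000000e+00  0.00000000e+00  1.00000000e+00]] [[403.00759937   0.         254.4701176 ]
 [  0.         403.00759937 195.16048889]
 [  0.           0.           1.        ]] [[ 7.22316765e-01  4.90268113e-01 -4.87745495e-01  1.17081110e+03]
 [ 6.91457116e-01 -4.99689250e-01  5.21725704e-01 -6.57711615e+02]
 [ 1.20642957e-02 -7.14106316e-01 -6.99933298e-01  1.00366417e+03]
 [ 0.00000000e+00  0.00000000e+00  0.00000000e+00  1.00000000e+00]]
```

View pics/a.png

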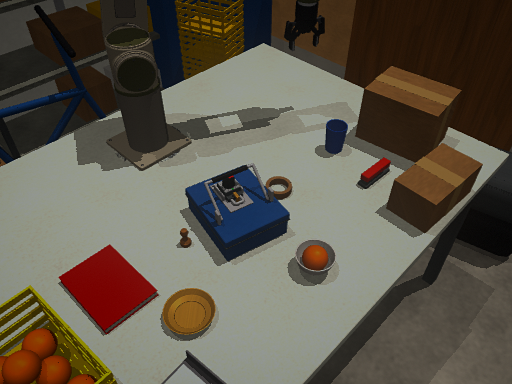

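View pics/b.png

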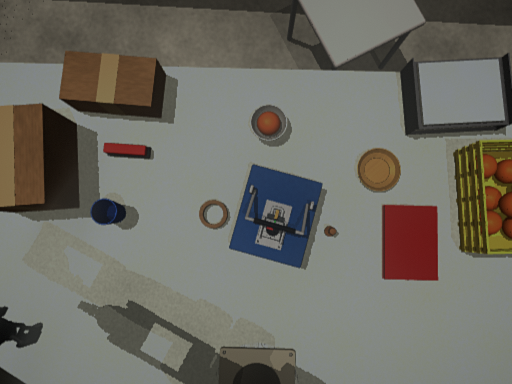

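The scene view shows the blue box (238,212) with its handle folded over the padlock, and the stamp beside it at (185,237). The top view shows the box at (276,216), turned about 15°, the bar at about (275,226), the tape roll at (213,214) and the stamp at (330,231). Next I fit the box.

```bash
cat > h.py <<'E'
import cv2,numpy as np
def cloud(d,m,T):
    v,u=np.indices(d.shape); 
    P=np.stack([(u-m[0,2])/m[0,0]*d,(v-m[1,2])/m[1,1]*d,d],-1)
    return P@T[:3,:3].T+T[:3,3]
def ray(uv,m,T,z):
    p=T[:3,:3]@np.array([(uv[0]-m[0,2])/m[0,0],(uv[1]-m[1,2])/m[1,1],1]); return T[:3,3]+p*(z-T[2,3])/p[2]
E
python3 - <<'E'
from h import *
z=np.load("s0.npz")
for c in "ts":
    col,d,m,T=z[c+"c"],z[c+"d"],z[c+"m"],z[c+"T"]
    P=cloud(d,m,T); hsv=cv2.cvtColor(col,cv2.COLOR_BGR2HSV)
    near=(np.abs(P[...,0]-430)<220)&(np.abs(P[...,1]+40)<220)
    lid=(hsv[...,0]>100)&(hsv[...,0]<130)&(hsv[...,1]>120)&near&(P[...,2]>75)&(P[...,2]<97)
    n,l,s,_=cv2.connectedComponentsWithStats(lid.astype(np.uint8)); k=1+np.argmax(s[1:,4]); lid=l==k
    q=P[lid]; (cx,cy),sz,a=cv2.minAreaRect(q[:,:2].astype(np.float32))
    print(c,"lid",cx,cy,sz,a,np.median(q[:,2]),len(q))
    # pixel-hull corners cast to z=85
    ys,xs=np.nonzero(lid); hull=cv2.convexHull(np.c_[xs,ys].astype(np.int32)); pts=np.array([ray(p[0],m,T,85)[:2] for p in hull],np.float32)
    print("ray rect",cv2.minAreaRect(pts))
    hi=near&(P[...,2]>125)&(P[...,2]<190)
    q=P[hi]; print("high",len(q),q.mean(0),q.min(0),q.max(0))
    dark=hi&(hsv[...,2]<60); q=P[dark]; print("dark",len(q),q.mean(0),cv2.minAreaRect(q[:,:2].astype(np.float32)))
z=np.load("s0.npz");cv2.imwrite("pics/c.png",np.hstack([cv2.resize(z["tc"][150:280,220:340],None,fx=3.2,fy=3.2,interpolation=2),cv2.resize(z["sc"][150:280,175:295],None,fx=3.2,fy=3.2,interpolation=2)]))
E
```

```text
t lid 493.78277587890625 -39.83014678955078 (202.524658203125, 242.1471710205078) 76.1656494140625 83.76084559257663 4394
ray rect ((493.4019775390625, -39.724647521972656), (202.0515594482422, 240.94825744628906), 76.22416687011719)
high 472 [471.93301461 -34.92539241 156.40166949] [ 441.22590698 -137.59025848  125.12635506] [571.22960743  42.69938605 172.36547289]
dark 266 [462.14369745 -33.76601051 162.95743969] ((488.00128173828125, -31.89324951171875), (174.61976623535156, 81.57244873046875), 61.11545944213867)
s lid 492.90679931640625 -44.01945495605469 (205.64175415039062, 247.33465576171875) 76.12551879882812 84.61093170124082 3122
ray rect ((496.81329345703125, -46.566650390625), (206.6975860595703, 252.3907470703125), 76.02801513671875)
high 476 [473.91097519 -42.26206132 152.56344334] [ 438.65858968 -141.81429795  125.03675928] [569.11294372  40.98351485 173.08413318]
dark 258 [463.18645008 -38.89449227 157.93925638] ((477.37353515625, -59.689231872558594), (74.98393249511719, 177.79080200195312), 10.728581428527832)
```

View pics/c.png

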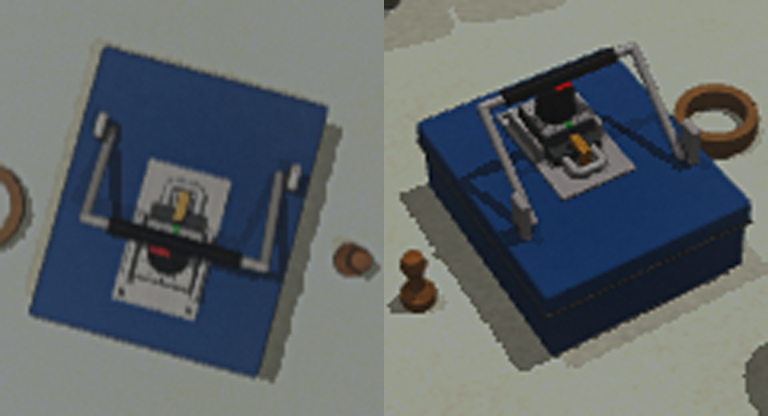

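The zoom shows the handle over the lock. The red pointer sits left of the dial, at about +90° in the box frame. The box fit is centre ≈ (493,-42) with yaw ≈ -14°, and the bar predicted from it (463,-35) matches the depth data. I'll approach with the fingers shut, at yaw 76, so tool x = box y, tool y = box x and tool z is down.

```bash
cat >> h.py <<'E'
B=np.array([493.,-42.]); A=np.radians(-14); Rb=np.array([[np.cos(A),-np.sin(A)],[np.sin(A),np.cos(A)]])
def b2w(x,y,z): return np.r_[B+Rb@[x,y],z]
def w2b(p): return np.r_[Rb.T@(np.array(p[:2])-B),p[2]]
def rows(p0,y0,p1,y1,n):
    "equal world steps with the yaw turning y0->y1, tool pointing down"
    p0,p1=np.array(p0,float),np.array(p1,float); s=(p1-p0)/n; t=(y1-y0)/n; 
    for i in range(n):
        a=np.radians(y0+i*t); c,q=np.cos(a),np.sin(a)
        print(np.round([c*s[0]+q*s[1],q*s[0]-c*s[1],-s[2],0,0,-t/5],1).tolist())
E
python3 - <<'E'
from h import *
from bench import r
s=r.sense(); print(s["tool_pos"],b2w(-85,0,205))
rows(s["tool_pos"],157.95,b2w(-85,0,205),77.95,16)
E
```

```text
[224.96396311 555.69223238 230.32825707] [410.52486327 -21.43663887 205.        ]
[-24.3, -29.1, 1.6, 0.0, 0.0, 1.0]
[-26.7, -26.9, 1.6, 0.0, 0.0, 1.0]
[-29.0, -24.4, 1.6, 0.0, 0.0, 1.0]
[-31.0, -21.8, 1.6, 0.0, 0.0, 1.0]
[-32.8, -19.0, 1.6, 0.0, 0.0, 1.0]
[-34.3, -16.1, 1.6, 0.0, 0.0, 1.0]
[-35.6, -13.0, 1.6, 0.0, 0.0, 1.0]
[-36.6, -9.9, 1.6, 0.0, 0.0, 1.0]
[-37.3, -6.7, 1.6, 0.0, 0.0, 1.0]
[-37.7, -3.4, 1.6, 0.0, 0.0, 1.0]
[-37.9, -0.1, 1.6, 0.0, 0.0, 1.0]
[-37.8, 3.2, 1.6, 0.0, 0.0, 1.0]
[-37.3, 6.5, 1.6, 0.0, 0.0, 1.0]
[-36.6, 9.7, 1.6, 0.0, 0.0, 1.0]
[-35.6, 12.9, 1.6, 0.0, 0.0, 1.0]
[-34.4, 15.9, 1.6, 0.0, 0.0, 1.0]
```

Call:
{"method": "apply_moves", "body": {
  "steps": [
    [-1, -24.3, -29.1, 1.6, 0, 0, 1],
    [-1, -26.7, -26.9, 1.6, 0, 0, 1],
    [-1, -29, -24.4, 1.6, 0, 0, 1],
    [-1, -31, -21.8, 1.6, 0, 0, 1],
    [-1, -32.8, -19, 1.6, 0, 0, 1],
    [-1, -34.3, -16.1, 1.6, 0, 0, 1],
    [-1, -35.6, -13, 1.6, 0, 0, 1],
    [-1, -36.6, -9.9, 1.6, 0, 0, 1]
  ],
  "squeeze": 25
}}

```text
time: 0.9
tool_pos: [318.0, 266.0, 218.1]
tcp_rot: [-180.0, 0.0, 117.8]
ft_force: [1.2, 0.1, 0.5]
finger_gap: 0.1
grip_force: 0.0
```

Call:
{"method": "apply_moves", "body": {
  "steps": [
    [-1, -37.3, -6.7, 1.6, 0, 0, 1],
    [-1, -37.7, -3.4, 1.6, 0, 0, 1],
    [-1, -37.9, 0, 1.6, 0, 0, 1],
    [-1, -37.8, 3.2, 1.6, 0, 0, 1],
    [-1, -37.3, 6.5, 1.6, 0, 0, 1],
    [-1, -36.6, 9.7, 1.6, 0, 0, 1],
    [-1, -35.6, 12.9, 1.6, 0, 0, 1],
    [-1, -34.4, 15.9, 1.6, 0, 0, 1]
  ]
}}

```text
time: 1.7
tool_pos: [410.8, -22.6, 205.4]
tcp_rot: [-180.0, -0.0, 77.7]
ft_force: [-0.0, 0.6, 0.1]
finger_gap: 0.4
grip_force: 0.0
```

Call:
{"method": "apply_moves", "body": {
  "steps": [
    [-1, 0, 0, 18, 0, 0, 0.4],
    [-1, 0, 0, 18, 0, 0, 0],
    [-1, 0, 0, 18, 0, 0, 0],
    [-1, 0, 10, 0, 0, 0, 0],
    [-1, 0, 10, 0, 0, 0, 0],
    [-1, 0, 7, 0, 0, 0, 0],
    [-1, 0, 3, 0, 0, 0, 0],
    [-1, 0, 3, 0, 0, 0, 0]
  ]
}}

```text
time: 2.5
tool_pos: [442.5, -29.0, 151.6]
tcp_rot: [-179.9, 0.0, 76.0]
ft_force: [-10.2, 1.8, 4.8]
finger_gap: -0.1
grip_force: 5.7
```

```bash
python3 - <<'E'
from h import *
th=np.radians(np.linspace(40,140,33)); x=50-105*np.cos(th); z=95+105*np.sin(th)
print(np.round(np.c_[np.diff(x),-np.diff(z)],1).tolist())
from bench import r
print(w2b(r.sense()["tool_pos"]))
E
```

```text
[[3.8, -4.3], [4.0, -4.1], [4.2, -3.8], [4.4, -3.6], [4.6, -3.4], [4.8, -3.1], [5.0, -2.8], [5.1, -2.6], [5.3, -2.3], [5.4, -2.0], [5.5, -1.7], [5.6, -1.4], [5.6, -1.1], [5.7, -0.8], [5.7, -0.5], [5.7, -0.2], [5.7, 0.2], [5.7, 0.5], [5.7, 0.8], [5.6, 1.1], [5.6, 1.4], [5.5, 1.7], [5.4, 2.0], [5.3, 2.3], [5.1, 2.6], [5.0, 2.8], [4.8, 3.1], [4.6, 3.4], [4.4, 3.6], [4.2, 3.8], [4.0, 4.1], [3.8, 4.3]]
[-52.13891505   0.43164202 151.5678765 ]
```

Call:
{"method": "apply_moves", "body": {
  "steps": [
    [-1, 0, 3.8, -4.3, 0, 0, 0],
    [-1, 0, 4, -4.1, 0, 0, 0],
    [-1, 0, 4.2, -3.8, 0, 0, 0],
    [-1, 0, 4.4, -3.6, 0, 0, 0],
    [-1, 0, 4.6, -3.4, 0, 0, 0],
    [-1, 0, 4.8, -3.1, 0, 0, 0],
    [-1, 0, 5, -2.8, 0, 0, 0],
    [-1, 0, 5.1, -2.6, 0, 0, 0]
  ]
}}

```text
time: 3.3
tool_pos: [477.3, -37.5, 180.0]
tcp_rot: [-180.0, -0.0, 76.0]
ft_force: [-3.6, 1.2, 3.2]
finger_gap: -0.0
grip_force: 2.2
```

Call:
{"method": "apply_moves", "body": {
  "steps": [
    [-1, 0, 5.3, -2.3, 0, 0, 0],
    [-1, 0, 5.4, -2, 0, 0, 0],
    [-1, 0, 5.5, -1.7, 0, 0, 0],
    [-1, 0, 5.6, -1.4, 0, 0, 0],
    [-1, 0, 5.6, -1.1, 0, 0, 0],
    [-1, 0, 5.7, -0.8, 0, 0, 0],
    [-1, 0, 5.7, -0.5, 0, 0, 0],
    [-1, 0, 5.7, -0.2, 0, 0, 0]
  ]
}}

```text
time: 4.1
tool_pos: [521.3, -48.7, 189.3]
tcp_rot: [-180.0, 0.0, 76.0]
ft_force: [-0.8, 0.0, 1.1]
finger_gap: 0.1
grip_force: 0.5
```

Call:
{"method": "apply_moves", "body": {
  "steps": [
    [-1, 0, 5.7, 0.2, 0, 0, 0],
    [-1, 0, 5.7, 0.5, 0, 0, 0],
    [-1, 0, 5.7, 0.8, 0, 0, 0],
    [-1, 0, 5.6, 1.1, 0, 0, 0],
    [-1, 0, 5.6, 1.4, 0, 0, 0],
    [-1, 0, 5.5, 1.7, 0, 0, 0],
    [-1, 0, 5.4, 2, 0, 0, 0],
    [-1, 0, 5.3, 2.3, 0, 0, 0]
  ]
}}

```text
time: 4.9
tool_pos: [564.4, -59.5, 179.2]
tcp_rot: [180.0, 0.0, 76.0]
ft_force: [0.2, 0.1, 0.5]
finger_gap: 0.1
grip_force: 0.0
```

Call:
{"method": "apply_moves", "body": {
  "steps": [
    [-1, 0, 5.1, 2.6, 0, 0, 0],
    [-1, 0, 5, 2.8, 0, 0, 0],
    [-1, 0, 4.8, 3.1, 0, 0, 0],
    [-1, 0, 4.6, 3.4, 0, 0, 0],
    [-1, 0, 4.4, 3.6, 0, 0, 0],
    [-1, 0, 4.2, 3.8, 0, 0, 0],
    [-1, 0, 4, 4.1, 0, 0, 0],
    [-1, 0, 3.8, 4.3, 0, 0, 0]
  ]
}}

```text
time: 5.7
tool_pos: [598.8, -68.1, 151.4]
tcp_rot: [-180.0, 0.0, 76.0]
ft_force: [-18.1, 4.0, 18.7]
finger_gap: 0.1
grip_force: 10.4
```

```bash
python3 - <<'E'
from h import *
from bench import r
s=r.sense();print(w2b(s["tool_pos"]),s["ft_force"])
b=r.snapshot("scene")
cv2.imwrite("pics/d.png",cv2.resize(b["color"][130:280,165:315],None,fx=4,fy=4,interpolation=2))
E
```

```text
[108.98426025   0.27031228 151.35210235] [-18.10738782   4.03835562  18.72280606]
```

View pics/d.png

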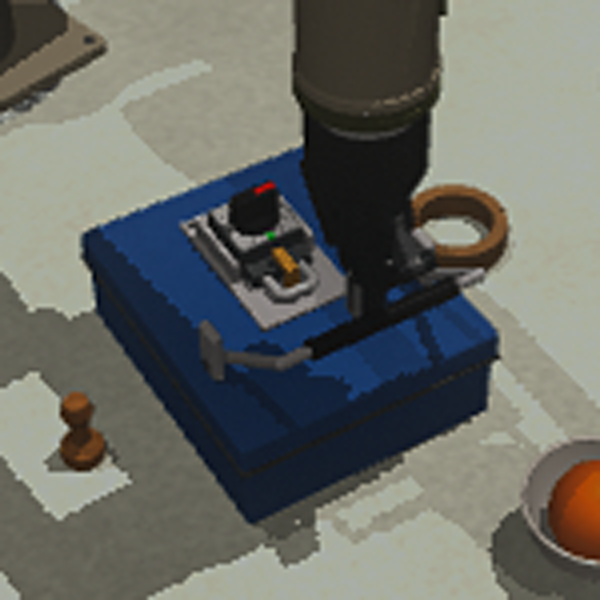

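The handle lies over at the rear with the bar against the fingers (400,320), and the push force of about 26 N shows it is on its end stop. The dial is in clear view at (255,205). I back off and go above the lock.

Call:
{"method": "apply_moves", "body": {
  "steps": [
    [-1, 0, -10, 0, 0, 0, 0],
    [-1, 0, -10, -20, 0, 0, 0],
    [-1, 0, -15, -30, 0, 0, 0],
    [-1, 0, -30, -30, 0, 0, 0],
    [1, 0, -30, -20, 0, 0, 0],
    [1, 0, -30, 0, 0, 0, 0],
    [1, 0, -30, 0, 0, 0, 0],
    [1, 0, 0, 0, 0, 0, 0]
  ]
}}

```text
time: 6.55
tool_pos: [446.0, -29.6, 251.7]
tcp_rot: [180.0, -0.0, 76.0]
ft_force: [0.6, 0.1, -0.9]
finger_gap: 58.2
grip_force: 0.0
```

```bash
python3 - <<'E'
from h import *
from bench import r
from scipy.spatial.transform import Rotation as R
s=r.sense();print(w2b(s["tool_pos"]),s["tcp_rot"])
w=r.snapshot("wrist");b=r.snapshot("scene");t=r.snapshot("top")
cv2.imwrite("pics/e.png",w["color"])
T=np.eye(4);T[:3,:3]=R.from_euler("xyz",s["tcp_rot"],degrees=True).as_matrix();T[:3,3]=s["tool_pos"];T=T@w["hand_eye"]
print(w["hand_eye"])
np.savez("s1.npz",c=w["color"],d=w["depth"],m=w["mtx"],T=T)
for c in (b,t):
    P=cloud(c["depth"],c["mtx"],c["T"]); q=np.c_[(P[...,:2].reshape(-1,2)-B)@Rb,P[...,2].ravel()]
    k=(q[:,0]>95)&(q[:,0]<150)&(abs(q[:,1])<45)&(q[:,2]>115)&(q[:,2]<215); q=q[k]; print(len(q),q.mean(0) if len(q) else 0, q[:,2].max() if len(q) else 0)
E
```

```text
[-48.62589331   0.61922771 251.71173444] [ 1.79979334e+02 -6.76785658e-03  7.59877524e+01]
[[-2.06607300e-04 -9.48739368e-01 -3.16059440e-01  8.17803505e+01]
 [ 9.99999933e-01 -2.92027587e-04  2.22903584e-04 -9.21653690e-01]
 [-3.03775481e-04 -3.16059373e-01  9.48739364e-01 -1.42301539e+02]
 [ 0.00000000e+00  0.00000000e+00  0.00000000e+00  1.00000000e+00]]
179 [131.58909947  -1.09709914 166.76960304] 173.13070814881337
184 [128.84262101  -0.26368192 166.80302003] 173.07332455694268
```

View pics/e.png

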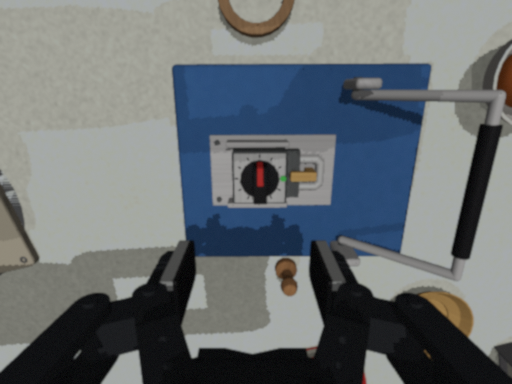

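The handle is seated at the rear: bar measured at box x ≈ 130, where the end stop puts it. In the wrist view the dial is at (260,179), the red pointer (260,173) points up (box +y, so +90° = 3 notches), and the green dot is at (283,179). Now I measure the grip.

```bash
python3 - <<'E'
from h import *
z=np.load("s1.npz");col,d,m,T=z["c"],z["d"],z["m"],z["T"]
P=cloud(d,m,T); roi=np.zeros(d.shape,bool); roi[150:212,228:290]=1
h=cv2.cvtColor(col,cv2.COLOR_BGR2HSV)
red=roi&((h[...,0]<8)|(h[...,0]>172))&(h[...,1]>150)&(h[...,2]>60)
ys,xs=np.nonzero(red); print("red px",len(xs),cv2.minAreaRect(np.c_[xs,ys].astype(np.float32)))
rc=ray((xs.mean(),ys.mean()),m,T,139); print("red box",w2b(rc))
g=roi&(h[...,0]>45)&(h[...,0]<85)&(h[...,1]>120); ys,xs=np.nonzero(g); gc=ray((xs.mean(),ys.mean()),m,T,114); print("green",len(xs),w2b(gc))
top=roi&(P[...,2]>130)&(P[...,2]<146); q=P[top]; print("top",len(q),np.median(q[:,2]))
ys,xs=np.nonzero(top); pts=np.array([w2b(ray(p,m,T,139))[:2] for p in np.c_[xs,ys]],np.float32); print(cv2.minAreaRect(pts),pts.mean(0))
pl=roi&(P[...,2]>104)&(P[...,2]<126); ys,xs=np.nonzero(pl); pts=np.array([w2b(ray(p,m,T,114))[:2] for p in np.c_[xs,ys]],np.float32); print("body",len(xs),np.median(P[pl][:,2]),cv2.minAreaRect(pts))
hs=(h[...,0]>100)&(h[...,0]<130)&(h[...,1]>120); hs[:,:150]=0;hs[:,440:]=0;hs[:50]=0;hs[252:]=0
n,l,s,_=cv2.connectedComponentsWithStats(hs.astype(np.uint8)); k=l==1+np.argmax(s[1:,4]); ys,xs=np.nonzero(k)
pts=np.array([ray(p[0],m,T,85)[:2] for p in cv2.convexHull(np.c_[xs,ys].astype(np.int32))],np.float32); print("box",cv2.minAreaRect(pts))
E
```

```text
red px 183 ((259.5, 174.0), (24.0, 7.0), 90.0)
red box [-42.96679485  11.58029242 139.        ]
green 17 [-20.00964837   0.7614074  114.        ]
top 550 138.84703080006506
((-42.000282287597656, 2.1850271224975586), (11.516499519348145, 35.51084899902344), 0.09016945958137512) [-42.154984    2.2282388]
body 2618 114.38204054084778 ((-44.12250518798828, -0.1658000946044922), (56.258880615234375, 57.6054801940918), 89.96086120605469)
box ((490.8243103027344, -36.826499938964844), (195.72616577148438, 240.5945281982422), 75.9783706665039)
```

Call:
{"method": "apply_moves", "body": {
  "steps": [
    [0, 1.2, 6, 20, 0, 0, 0],
    [0, 0, 0, 25, 0, 0, 0],
    [0, 0, 0, 25, 0, 0, 0],
    [0, 0, 0, 25, 0, 0, 0],
    [0, 0, 0, 20, 0, 0, 0],
    [0, 0, 0, 10, 0, 0, 0],
    [0, 0, 0, 4, 0, 0, 0],
    [0, 0, 0, 0, 0, 0, 0]
  ]
}}

```text
time: 7.5
tool_pos: [454.9, -30.9, 122.7]
tcp_rot: [-180.0, 0.0, 76.0]
ft_force: [-0.5, 0.8, 0.5]
finger_gap: 42.9
grip_force: 0.0
```

```bash
python3 - <<'E'
from h import *
from bench import r
s=r.sense();print(w2b(s["tool_pos"]),s["ft_force"])
w=r.snapshot("wrist");b=r.snapshot("scene")
cv2.imwrite("pics/f.png",np.hstack([w["color"][:300,100:420],cv2.resize(b["color"][140:240,170:280],(330,300),interpolation=2)]))
E
```

```text
[-39.70880781   1.57894278 122.6979054 ] [-0.54796442  0.75534816  0.53296352]
```

View pics/f.png

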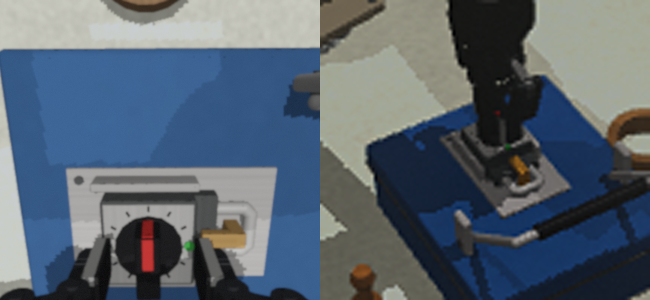

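The bar stands between the fingers, with the pointer at (148,235) up; the dial is about 2 mm left of the mid-finger line, which agrees with the numbers. I shift back 2.3 mm and close.

Call:
{"method": "apply_moves", "body": {
  "steps": [
    [0, 0, -2.3, 0, 0, 0, 0],
    [0, 0, 0, 0, 0, 0, 0],
    [-0.3, 0, 0, 0, 0, 0, 0],
    [-1, 0, 0, 0, 0, 0, 0],
    [-1, 0, 0, 0, 0, 0, 0],
    [-1, 0, 0, 0, 0, 0, 0],
    [-1, 0, 0, 0, 0, 0, 0],
    [-1, 0, 0, 0, 0, 0, 0]
  ],
  "squeeze": 40
}}

```text
time: 8.4
tool_pos: [452.7, -30.3, 123.1]
tcp_rot: [180.0, 0.0, 76.0]
ft_force: [0.6, 0.2, 3.7]
finger_gap: 10.7
grip_force: 42.6
```

Call:
{"method": "apply_moves", "body": {
  "steps": [
    [-1, 0, 0, 0, 0, 0, 0.75],
    [-1, 0, 0, 0, 0, 0, 0.75],
    [-1, 0, 0, 0, 0, 0, 0.75],
    [-1, 0, 0, 0, 0, 0, 0.75],
    [-1, 0, 0, 0, 0, 0, 0.75],
    [-1, 0, 0, 0, 0, 0, 0.75],
    [-1, 0, 0, 0, 0, 0, 0.75],
    [-1, 0, 0, 0, 0, 0, 0.75]
  ]
}}

```text
time: 9.2
tool_pos: [453.0, -30.4, 123.1]
tcp_rot: [179.9, -0.0, 45.8]
ft_force: [2.1, -1.4, 0.4]
finger_gap: 11.1
grip_force: 42.4
```

Call:
{"method": "apply_moves", "body": {
  "steps": [
    [-1, 0, 0, 0, 0, 0, 0.75],
    [-1, 0, 0, 0, 0, 0, 0.75],
    [-1, 0, 0, 0, 0, 0, 0.75],
    [-1, 0, 0, 0, 0, 0, 0.75],
    [-1, 0, 0, 0, 0, 0, 0.75],
    [-1, 0, 0, 0, 0, 0, 0.75],
    [-1, 0, 0, 0, 0, 0, 0.75],
    [-1, 0, 0, 0, 0, 0, 0.75]
  ]
}}

```text
time: 10.0
tool_pos: [453.1, -30.8, 123.1]
tcp_rot: [179.9, -0.1, 15.8]
ft_force: [3.1, -3.4, 2.7]
finger_gap: 10.8
grip_force: 42.4
```

Call:
{"method": "apply_moves", "body": {
  "steps": [
    [-1, 0, 0, 0, 0, 0, 0.75],
    [-1, 0, 0, 0, 0, 0, 0.75],
    [-1, 0, 0, 0, 0, 0, 0.75],
    [-1, 0, 0, 0, 0, 0, 0.75],
    [-1, 0, 0, 0, 0, 0, 0.75],
    [-1, 0, 0, 0, 0, 0, 0.75],
    [-1, 0, 0, 0, 0, 0, 0.75],
    [-1, 0, 0, 0, 0, 0, 0.75]
  ]
}}

```text
time: 10.8
tool_pos: [453.1, -31.3, 123.2]
tcp_rot: [179.9, -0.1, -14.2]
ft_force: [1.9, -4.7, 2.5]
finger_gap: 10.9
grip_force: 42.4
```

Call:
{"method": "apply_moves", "body": {
  "steps": [
    [-1, 0, 0, 0, 0, 0, 0],
    [-1, 0, 0, 0, 0, 0, 0],
    [-1, 0, 0, 0, 0, 0, 0],
    [-1, 0, 0, 0, 0, 0, 0],
    [-1, 0, 0, 0, 0, 0, 0],
    [-1, 0, 0, 0, 0, 0, 0],
    [-1, 0, 0, 0, 0, 0, 0],
    [-1, 0, 0, 0, 0, 0, 0]
  ]
}}

```text
time: 11.6
tool_pos: [452.9, -30.6, 123.1]
tcp_rot: [180.0, -0.1, -14.0]
ft_force: [3.3, -4.7, 3.2]
finger_gap: 10.7
grip_force: 42.5
```

```bash
python3 - <<'E'
from h import *
from bench import r
s=r.sense();print(w2b(s["tool_pos"]),s["ft_force"],s["wrist_torque"],s["joint_pos"])
w=r.snapshot("wrist");b=r.snapshot("top")
cv2.imwrite("pics/g.png",np.hstack([w["color"][:300,100:420],cv2.resize(b["color"][180:280,225:335],(330,300),interpolation=2)]))
E
```

```text
[-41.65022775   1.31430361 123.10642532] [ 3.32411902 -4.6760507   3.18450395] [-0.74692973 -0.49317837 -0.00322011] [-1.03184286e+01 -1.12579293e+01  1.15098010e+02 -3.70953880e-02
  7.60766404e+01  9.36715782e+01]
```

View pics/g.png

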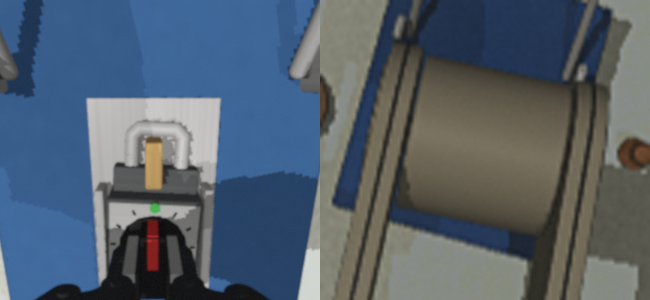

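The pointer (152,245) lines up with the green dot (155,208), the shackle is still shut and the wrist torque is about zero. I draw the lock back along box -x (tool -x).

Call:
{"method": "apply_moves", "body": {
  "steps": [
    [-1, -2.5, 0, 0, 0, 0, 0],
    [-1, -2.5, 0, 0, 0, 0, 0],
    [-1, -2.5, 0, 0, 0, 0, 0],
    [-1, -2.5, 0, 0, 0, 0, 0],
    [-1, -2.5, 0, 0, 0, 0, 0],
    [-1, -2.5, 0, 0, 0, 0, 0],
    [-1, 0, 0, 0, 0, 0, 0],
    [-1, 0, 0, 0, 0, 0, 0]
  ]
}}

```text
time: 12.5
tool_pos: [438.3, -26.5, 123.1]
tcp_rot: [-180.0, -0.1, -14.0]
ft_force: [3.8, -2.0, 3.2]
finger_gap: 11.0
grip_force: 42.5
```

Call:
{"method": "apply_moves", "body": {
  "steps": [
    [-1, -2.5, 0, 0, 0, 0, 0],
    [-1, -2.5, 0, 0, 0, 0, 0],
    [-1, -2.5, 0, 0, 0, 0, 0],
    [-1, -2, 0, 0, 0, 0, 0],
    [-1, -0.5, 0, 0, 0, 0, 0],
    [-1, -0.5, 0, 0, 0, 0, 0],
    [-1, 0, 0, 0, 0, 0, 0],
    [-1, 0, 0, 0, 0, 0, 0]
  ]
}}

```text
time: 13.3
tool_pos: [428.4, -23.9, 123.1]
tcp_rot: [-180.0, -0.1, -14.0]
ft_force: [5.2, -1.1, 2.0]
finger_gap: 11.0
grip_force: 42.4
```

```bash
python3 - <<'E'
from h import *
from bench import r
s=r.sense();print(w2b(s["tool_pos"]),s["ft_force"],s["wrist_torque"])
w=r.snapshot("wrist")
cv2.imwrite("pics/h.png",w["color"][:300,100:420])
E
```

```text
[-67.01085267   1.90177355 123.09506275] [ 5.20379951 -1.1179588   1.97577433] [-0.22687183 -0.97127278 -0.05596879]
```

View pics/h.png

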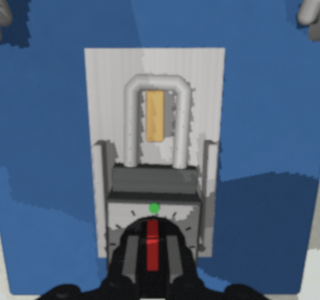

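The shackle is drawn well out, with the crown (157,82) against the post's rear and the nose (152,168) clear of the hook tip (155,142). I pull the last millimetres to the stop and ease off slightly.

Call:
{"method": "apply_moves", "body": {
  "steps": [
    [-1, -0.5, 0, 0, 0, 0, 0],
    [-1, -0.5, 0, 0, 0, 0, 0],
    [-1, -0.5, 0, 0, 0, 0, 0],
    [-1, 0, 0, 0, 0, 0, 0],
    [-1, 0, 0, 0, 0, 0, 0],
    [-1, 0, 0, 0, 0, 0, 0],
    [-1, 0, 0, 0, 0, 0, 0],
    [-1, 0, 0, 0, 0, 0, 0]
  ],
  "squeeze": 50
}}

```text
time: 14.15
tool_pos: [428.0, -23.9, 123.2]
tcp_rot: [-180.0, -0.2, -14.0]
ft_force: [12.9, -3.1, -3.6]
finger_gap: 10.7
grip_force: 51.1
```

At the stop (force jumped to 13 N). I ease 1 mm and lift.

Call:
{"method": "apply_moves", "body": {
  "steps": [
    [-1, 1, 0, 0, 0, 0, 0],
    [-1, 0, 0, 0, 0, 0, 0],
    [-1, 0, 0, -3, 0, 0, 0],
    [-1, 0, 0, -4, 0, 0, 0],
    [-1, 0, 0, -5, 0, 0, 0],
    [-1, 0, 0, -6, 0, 0, 0],
    [-1, 0, 0, -6, 0, 0, 0],
    [-1, 0, 0, -6, 0, 0, 0]
  ]
}}

```text
time: 14.95
tool_pos: [429.6, -24.7, 151.1]
tcp_rot: [-180.0, -0.3, -14.0]
ft_force: [34.6, -8.6, -30.3]
finger_gap: 10.4
grip_force: 48.7
```

Call:
{"method": "apply_moves", "body": {
  "steps": [
    [-1, 0, 0, -15, 0, 0, 0],
    [-1, 0, 0, -20, 0, 0, 0],
    [-1, 0, 0, -20, 0, 0, 0],
    [-1, 0, 0, -20, 0, 0, 0],
    [-1, 0, 0, -15, 0, 0, 0],
    [-1, 0, 0, -10, 0, 0, 0],
    [-1, 0, 0, -5, 0, 0, 0],
    [-1, 0, 0, 0, 0, 0, 0]
  ]
}}

```text
time: 15.75
tool_pos: [427.1, -23.8, 257.6]
tcp_rot: [-180.0, 0.0, -14.0]
ft_force: [-0.5, 0.0, -4.4]
finger_gap: 10.3
grip_force: 52.3
```

Call:
{"method": "apply_moves", "body": {
  "steps": [
    [-1, 0, 0, 0, 0, 0, 0],
    [-1, 0, 0, 0, 0, 0, 0],
    [-1, 0, 0, 0, 0, 0, 0],
    [-1, 0, 0, 0, 0, 0, 0],
    [-1, 0, 0, 0, 0, 0, 0],
    [-1, 0, 0, 0, 0, 0, 0],
    [-1, 0, 0, 0, 0, 0, 0],
    [-1, 0, 0, 0, 0, 0, 0]
  ]
}}

```text
time: 16.55
tool_pos: [427.1, -23.9, 257.7]
tcp_rot: [180.0, -0.0, -14.0]
ft_force: [0.0, -0.4, -3.8]
finger_gap: 10.7
grip_force: 52.3
```

```bash
python3 - <<'E'
from h import *
from bench import r
s=r.sense();print(s["tool_pos"],s["ft_force"],s["finger_gap"],s["grip_force"])
w=r.snapshot("wrist");b=r.snapshot("scene")
cv2.imwrite("pics/i.png",np.hstack([w["color"][:300,100:420],cv2.resize(b["color"][100:240,150:300],(322,300),interpolation=2)]))
E
```

```text
[427.12474451 -23.89358795 257.69880641] [ 0.02496843 -0.44035719 -3.78455365] 10.713808911213878 52.32862830162048
```

View pics/i.png

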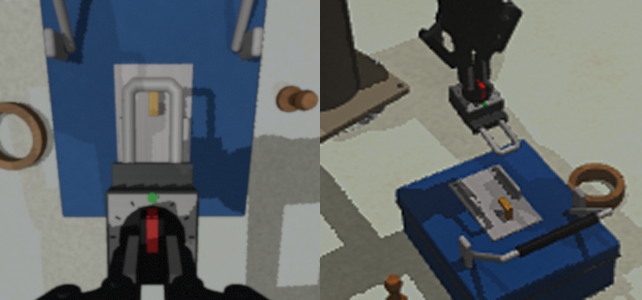

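The lock is held level with the shackle out (crown at (150,85)) and the handle is still in its rear catch. There was a brief 30 N catch during the lift, so I check the lock's height and tilt, then hand in.

```bash
python3 - <<'E'
from h import *
from bench import r
from scipy.spatial.transform import Rotation as R
s=r.sense(); w=r.snapshot("wrist"); b=r.snapshot("scene")
T=np.eye(4);T[:3,:3]=R.from_euler("xyz",s["tcp_rot"],degrees=True).as_matrix();T[:3,3]=s["tool_pos"];T=T@w["hand_eye"]
P=cloud(w["depth"],w["mtx"],T)
q=P[192:215,212:295].reshape(-1,3); A_=np.c_[q[:,:2]-q[:,:2].mean(0),np.ones(len(q))]; c=np.linalg.lstsq(A_,q[:,2],rcond=None)[0]
print("top z",np.median(q[:,2]),"slope",c[:2])
q=P[80:90,238:262].reshape(-1,3); q=q[q[:,2]>180]; cr=w2b(np.median(q,0)); print("crown",cr,"rel",cr-w2b(s["tool_pos"]))
P=cloud(b["depth"],b["mtx"],b["T"]); q=np.c_[(P[...,:2].reshape(-1,2)-B)@Rb,P[...,2].ravel()]
k=(q[:,0]>95)&(q[:,0]<150)&(abs(q[:,1])<45)&(q[:,2]>115)&(q[:,2]<215); print("bar",q[k].mean(0))
ok=abs(c[:2]).max()<0.2 and cr[0]-w2b(s["tool_pos"])[0]>75
print(ok, r.hand_in() if ok else "not handed in")
E
```

```text
top z 242.67147077668403 slope [ 1.17233189 -0.29073455]
crown [ 13.70579744   3.48197715 215.47510509] rel [ 82.01549888   1.85209943 -42.23804368]
bar [131.45601218  -0.32414315 166.46076131]
False not handed in
```

```bash
python3 - <<'E'
from h import *
from bench import r
from scipy.spatial.transform import Rotation as R
s=r.sense(); w=r.snapshot("wrist")
T=np.eye(4);T[:3,:3]=R.from_euler("xyz",s["tcp_rot"],degrees=True).as_matrix();T[:3,3]=s["tool_pos"];T=T@w["hand_eye"]
P=cloud(w["depth"],w["mtx"],T); p=lambda v,u:(w2b(np.median(P[v-1:v+2,u-1:u+2].reshape(-1,3),0))).round(1)
for v,u in [(85,250),(100,228),(130,228),(150,228),(150,280),(172,230),(172,272),(183,250),(190,250),(198,215),(198,290),(205,215),(215,215),(225,215),(240,213),(240,290),(215,290)]: print(v,u,p(v,u))
E
```

```text
85 250 [ 13.4   3.3 215.9]
100 228 [  5.4  15.8 217.6]
130 228 [-11.3  16.1 219.7]
150 228 [-22.4  16.2 222.4]
150 280 [-22.8 -14.2 220.6]
172 230 [-34.9  15.2 225.9]
172 272 [-34.9  -9.5 226.3]
183 250 [-41.2   3.4 227. ]
190 250 [-41.9   3.3 238.5]
198 215 [-45.   22.4 242.1]
198 290 [-45.2 -18.5 241.8]
205 215 [-49.   22.4 242.5]
215 215 [-54.5  22.6 243.7]
225 215 [-59.9  22.5 244.4]
240 213 [-68.4  23.9 246.3]
240 290 [-68.8 -19.  245.8]
215 290 [-54.3 -18.6 243.5]
```

The lock is about 0.17 rad nose-down from slip in the grip, with the underside at about 220 mm and the shackle about 23.5 mm open. That is within limits, but I level it with a 9.5° tool pitch.

Call:
{"method": "apply_moves", "body": {
  "steps": [
    [-1, 0, 0, 0, 0, 0.475, 0],
    [-1, 0, 0, 0, 0, 0.475, 0],
    [-1, 0, 0, 0, 0, 0.475, 0],
    [-1, 0, 0, 0, 0, 0.475, 0],
    [-1, 0, 0, 0, 0, 0, 0],
    [-1, 0, 0, 0, 0, 0, 0],
    [-1, 0, 0, 0, 0, 0, 0],
    [-1, 0, 0, 0, 0, 0, 0]
  ]
}}

```text
time: 17.6
tool_pos: [427.3, -24.0, 257.6]
tcp_rot: [180.0, -9.4, -14.1]
ft_force: [-0.0, -0.4, -5.1]
finger_gap: 10.5
grip_force: 52.3
```

```bash
python3 - <<'E'
from h import *
from bench import r
from scipy.spatial.transform import Rotation as R
s=r.sense(); w=r.snapshot("wrist")
T=np.eye(4);T[:3,:3]=R.from_euler("xyz",s["tcp_rot"],degrees=True).as_matrix();T[:3,3]=s["tool_pos"];T=T@w["hand_eye"]
P=cloud(w["depth"],w["mtx"],T); p=lambda v,u:(w2b(np.median(P[v-1:v+2,u-1:u+2].reshape(-1,3),0))).round(1)
a,b,c=p(198,215),p(240,213),p(85,250); print(a,b,c,s["grip_force"],s["ft_force"])
tilt=(a[2]-b[2])/(a[0]-b[0]); print("tilt",tilt)
if abs(tilt)<0.15 and min(a[2],b[2])>235 and s["grip_force"]>20: print(r.hand_in())
E
```

```text
[-42.7  22.4 246.4] [-66.4  23.9 246.6] [ 19.3   3.2 230.4] 52.326446771621704 [-0.04213579 -0.40333066 -5.11500419]
tilt -0.008438818565400363
the job is handed in; nothing more can be done
None
```

I handed the job in with the handle in its rear catch and the dial at the green dot. The padlock is open (shackle about 23.5 mm out) and held level and still, about 135 mm above the lid; the lift briefly caught at about 30 N and tilted it, which I corrected, and no verdict was shown.

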